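# Snug the filter's gland nut by hand, then one flat more with the wrench

### The arm

A 6-joint arm with a two-finger parallel gripper is mounted at the origin on a cart in front of the work surface, level with it; the furniture and walls round the work are solid. World frame = base frame: x ahead of the robot, y to its left, z up, the work surface at z = 0. Lengths are in mm, angles in rad, forces in N, time in s.
With the tool pointing down it reaches from about 275 to 875 mm from the base axis. Payload 12.5 kg.
Tool frame: the origin (TCP) lies midway between the tips of the shut fingers; the grasp point (between the pads) lies 19 mm behind it; z points along the fingers, y is the line along which they close (so a half turn about z gives the same grasp; the last joint's range is limited). The gripper opens to 85 mm and grips with 20 to 120 N. Pads are 22 mm wide; open, the fingers measure 114 mm over their backs; the gripper's body (76 mm by 85 mm) begins 54 mm behind the grasp point. The pads swing forward as they close: fully open they stand 13 mm farther back than shut.
Start: joints at [1.229, 0.351, 1.652, -0, 1.139, -0.085], TCP at [139.661, 531.958, 231.29] pointing down, gripper open.
Joint ranges: [-2.75, 2.75], [-0.79, 2.1], [0.01, 2.65], [-1.57, 4.71], [0.07, 3.14], [-2.87, 2.87]. Speed limits (rad/s): [2.22, 2.22, 2.79, 3.14, 3.14, 3.14].

### API

Orientations are given as a unit quaternion [w, x, y, z].
In Python, from rig import robot, optics, ticket gives the robot as it stands.
- The arm moves only by the tool move_arm, never from a script. Its arguments are lists of equal length, an entry for each row: "translation": the shift along the world's x, y, z in cm, a list of three; "twist": the turn, a rotation vector about the world's x, y, z in degrees, a list of three. A call has 1 to 12 rows; each row shifts and turns the commanded pose from where the row before left it; what a row does not reach is not made up. A row lasts 1/8 s, in which the tool goes at most 62.5 mm and 10.7 degrees, less where a joint would pass 70% of its speed; a pose out of reach is approached as far as the arm can. A call with a gripper value outside its range is refused whole. "grip" is the finger opening in cm, from 0 to 8.54, set as the call begins (left out, the last holds). The fingers move at their own pace and stop on an object; "grip_force" is the grip in N (left out, the last holds). Time passes only in rows, so rows that do not move let the fingers close. It gives the time, the measured TCP pose, the force, the opening and the grip force at its end, in the units of the state.
- robot.get_obs(): the state, without advancing time (a new reading comes with each control period).
- optics.get_image(name): name is "scene" or "top"; returns a dict with "pixels" (480x640x3 uint8, red, green, blue), "range_z" (480x640 float32, mm along the optical axis (not along the pixel's ray), 0 where there is no reading), "camera_matrix" (3x3 intrinsics, pixels), "D" ([k1, k2, p1, p2, k3] as OpenCV has them; the pictures are not rectified), "camera_from_world" (4x4, takes a point from world to camera coordinates). Camera axes: x right, y down, z forward; pixel columns grow to the right and rows downward; lengths in mm; the calibration is good to about 2 mm. A picture is of the moment at which its call begins.
- ticket.hand_in(): hands the job in; it is judged then, once.
The state is a dict: "clock": time; "joint_positions": joint angles; "qd": joint speeds; "effort": joint torques, N m; "tool_pos": TCP position; "tool_rot": TCP orientation; "contact_force": force on the tool from outside, world axes, zero at the start; "torque": the same for the moment, N m; "grip_width": opening from 0.0 (shut) to 1.0 (fully open); "finger_force": force on a finger pad.
Only numpy, scipy, OpenCV 4.12 (cv2) and the standard library are available. Lean on these libraries where they do the work, as an engineer would, in place of code of your own. Each camera call takes 0.05 s, during which the arm holds its last target. There are 200 camera calls.

### The job

Finish the tube fitting on top of the water filter head: with the fingers, turn the brass nut clockwise until it goes snug, and no further (the hand must not force it past snug). Then put the open-ended wrench on the nut and turn it one more flat of the hexagon, a sixth of a turn past snug, no less and no more; take the wrench off without loosening the nut and lay it flat on the worktop, clear of the filter. Leave the spice jar, the mug and the food tin where they stand.

Things in the scene. Friction and masses are not known exactly. Their poses are not given: they have to be found in the camera images.
- filter_head: White ribbed water filter head on a steel foot plate (130 x 100 x 6 mm), fixed to the worktop. Origin at the centre of its underside, z up. Housing 72 mm across up to z = 55 mm; a white outlet with a blue ring sticks out to +x, up to 58 mm from the axis, z = 14 to 42 mm. On top, on the axis: a brass port 40 mm across (z = 54 to 66), a thread 33 mm across, then the nut (z = 73 to 95).
- tube_top (a point): Top of the copper tube stub (28 mm across) that stands through the nut on the filter's vertical axis, 125 mm above the worktop.
- gland_nut: Brass hexagon nut on the filter's vertical axis, 40 mm across flats, 46 across corners, 22 high; origin at its centre, 84 mm above the worktop. z is up, x points out of one flat, so flats face every 60 degrees from x. It turns about z only, without sinking noticeably; clockwise from above tightens. Starts 0.5 to 1.3 rad short of snug; the snug angle differs every time and cannot be seen.
- nut_mark (a point): Red mark in the middle of the nut's +x flat, 20 mm from its axis. Feel: the nut runs at about 0.06 N m either way; from snug on the torque climbs within 0.1 rad to 0.6 N m, at which the nut turns on and stays, springing back about 0.1 rad when let go (count where it stays). Turned back further it loosens at 0.06 N m. A 14 N grip on two flats runs it; even that can force it past snug.
- wrench: Flat open-ended steel wrench, 12 mm thick, about 0.22 kg, lying on the worktop. Origin on the underside below the jaw centre, where the nut's axis comes when it is fully on. Jaw opens to +x: parallel cheeks 41.5 mm apart from x = -25 (back of the jaw) to 14 mm, flaring out to x = 25; 73 mm wide over all. It turns 4 to 10 degrees on the nut before it bites.
- wrench_grip (a point): Point on the wrench handle at x = -85 mm of the wrench, mid-thickness (6 mm up), near the centre of mass (x = -77). Axes as the wrench. The straight handle, 20 mm wide, runs from x = -45 to -187 mm, round end at -200.
- spice_jar: Loose glass spice jar with a green cap, 42 mm across, 99 mm high; origin at the centre of its underside. Leave it alone.
- mug_plain: Loose white mug with thin red rings round the rim, 82 x 112 x 94 mm; origin at the centre of its underside. Leave it alone.
- food_tin: Loose closed food tin with a picture of tomatoes, 75 mm across, 110 mm high; origin at the centre of its underside. Leave it alone.

How it is judged (in metres and radians):
On the way, in this order (a step that is already met when the one before it is completed fails the run):
1. the nut is finger-tight: turned by the fingers to within 0.08 rad of snug (distance between thread_phase_c0 and gland_nut_c3 below 0.001 m and contact force between the fingers and gland_nut above 1 N), for 0.1 s.
2. the wrench, on the nut, has turned it at least 0.6 rad past snug (distance of ferrule_c0 from where it was at the start of the episode above 0.0071 m and contact force between wrench and gland_nut above 1 N).
At the end, for the whole second after the job is handed in: Nut 1.05 rad (give or take 0.25) past snug and not loosened again (within 0.12 rad); wrench off the nut, jaw centre over 0.12 m from the filter's axis, lying flat and at rest on the worktop; jar, mug and tin within 30 mm of where they were (distance of ferrule_c0 from where it was at the start of the episode between 0.00932 and 0.01449 m and distance between thread_phase_c0 and gland_nut_c3 below 0.0015 m and height (world z) of wrench below 0.006 m and angle between wrench's own z axis and vertical below 0.08 rad and contact force between wrench and filter_head below 0.1 N and horizontal distance between wrench and filter_head above 0.12 m and linear speed of wrench below 0.02 m/s and distance of each of spice_jar, mug_plain, food_tin from where it was at the start of the episode below 0.03 m); the robot touches nothing.
It fails at once if the fingers force the nut past snug (by more than 0.2 rad) (contact force between the fingers and gland_nut above 1 N and distance of ferrule_c0 from where it was at the start of the episode above 0.0024 m).
It fails at once if the nut is overtightened (more than 1.3 rad past snug) (distance of ferrule_c0 from where it was at the start of the episode above 0.01449 m).
It fails at once if a bystander is shifted or knocked over (distance of any of spice_jar, mug_plain, food_tin from where it was at the start of the episode above 0.03 m or angle between any of spice_jar, mug_plain, food_tin's own z axis and vertical above 0.4 rad).
It also fails if it takes over 72 s, if anything falls off the work surface, if the arm or the gripper's body presses on something with over 40 N, if the wrist force passes 120 N, or if a joint passes its speed limit or range.

## Working session

There is one attempt and no reset: what is moved stays moved. The work goes in short steps, Python scripts to look and compute and a tool call to move; the robot and the scene stay as the last step left them, time stands still between calls to the robot, and variables do not carry over. Pictures are saved under pics/ and viewed, at most 10 in all, crops included, and the job is handed in when it is done.

Besides the shell and the picture viewer there is one more tool, called after "Call:" by a JSON object that holds its "fn" and its "kwargs". move_arm: Moves the arm, as the interface text tells. Its arguments: {"type":"object","properties":{"translation":{"type":"array","items":{"type":"array","items":{"type":"number"}}},"twist":{"type":"array","items":{"type":"array","items":{"type":"number"}}},"grip":{"type":"number"},"grip_force":{"type":"number"}},"required":["translation","twist"]}

```bash
mkdir -p pics; ls
python3 - <<'E'
from rig import robot, optics
import cv2,numpy as np
print(robot.get_obs())
for n in("scene","top"):
    d=optics.get_image(n); cv2.imwrite(f"pics/{n}0.png",d["pixels"][...,::-1]); np.savez(f"{n}0.npz",**d)
    print(n,d["camera_matrix"],d["D"],d["camera_from_world"])
E
```

```text
pics
{'clock': 0.0, 'joint_positions': array([ 1.22940855e+00,  3.51234869e-01,  1.65242944e+00,  4.42585543e-05,
        1.13909544e+00, -8.45915321e-02]), 'qd': array([ 3.80023114e-04,  2.74279088e-03, -8.23534908e-05, -1.26824754e-03,
        6.25928220e-04, -2.75659551e-04]), 'effort': array([ 2.20065544e-05, -5.06102800e+01, -2.91407096e+01, -3.25654980e-05,
        4.44886580e-03,  2.47274619e-05]), 'tool_pos': array([139.53989851, 531.66198687, 230.75713811]), 'tool_rot': array([-1.42991150e-04,  1.28054791e-01,  9.91766923e-01, -5.66111893e-04]), 'contact_force': array([ 0.79569422, -0.12431951, -0.15931335]), 'torque': array([ 0.03322961, -0.00699524, -0.01127101]), 'finger_force': 0.0, 'grip_width': 1.0006143027548244}
scene [[545.98655616   0.         314.53903962]
 [  0.         545.98655616 237.19734956]
 [  0.           0.           1.        ]] [-0.11211517  0.          0.          0.          0.        ] [[ 5.78157603e-01 -8.15912417e-01  4.55122645e-03 -4.73139700e+02]
 [-4.58622603e-01 -3.29584455e-01 -8.25251110e-01  3.16752360e+02]
 [ 6.74832641e-01  4.75037908e-01 -5.64747636e-01  6.48538773e+02]
 [ 0.00000000e+00  0.00000000e+00  0.00000000e+00  1.00000000e+00]]
top [[508.59074319   0.         320.64245564]
 [  0.         508.59074319 225.11462349]
 [  0.           0.           1.        ]] [-0.12106876  0.          0.          0.          0.        ] [[-8.27259633e-02 -9.96564574e-01 -3.93265051e-03 -1.04799856e+02]
 [-9.73411548e-01  8.16485615e-02 -2.14017453e-01  6.47161510e+02]
 [ 2.13603307e-01 -1.38767125e-02 -9.76821920e-01  8.87164997e+02]
 [ 0.00000000e+00  0.00000000e+00  0.00000000e+00  1.00000000e+00]]
```

View pics/scene0.png

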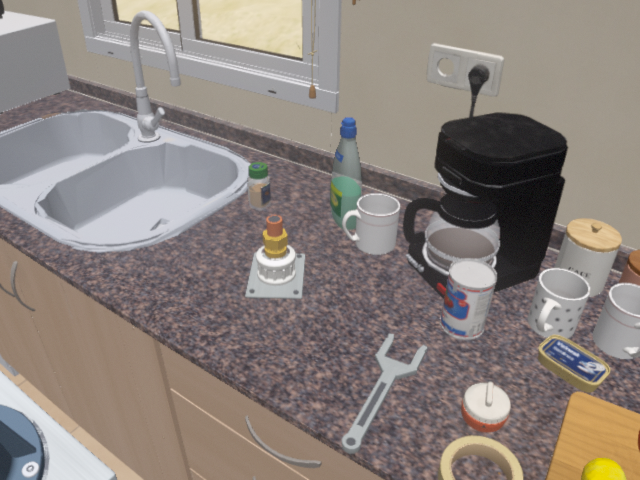

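View pics/top0.png

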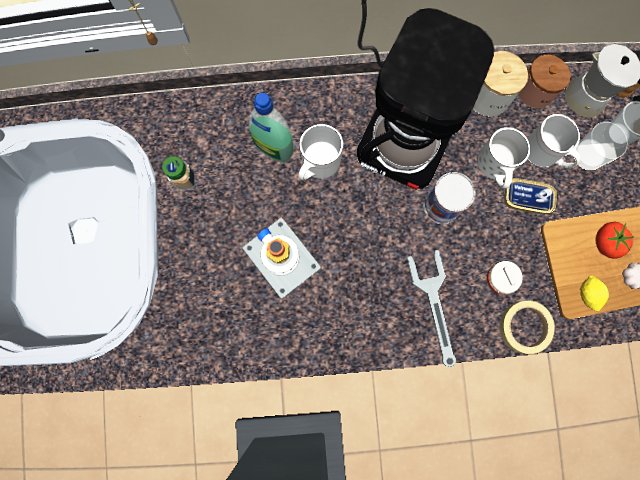

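Scene view: filter at about (276,265), wrench jaw (400,360) to handle end (352,440). Top view: filter at about (280,250) with the blue outlet at (264,235), wrench jaw (428,272) to end (449,360), tin (450,195), mug (321,150), jar (177,170).

```bash
cat > h.py <<'E'
import numpy as np,cv2
def load(n): return dict(np.load(n))
def ray(d,uv):
    uv=np.array(uv,float).reshape(-1,1,2)
    n=cv2.undistortPoints(uv,d["camera_matrix"],d["D"])[:,0]
    M=d["camera_from_world"]; R=M[:3,:3]; c=-R.T@M[:3,3]
    return c,np.c_[n,np.ones(len(n))]@R
def onz(d,uv,z):
    c,r=ray(d,uv); return c+r*((z-c[2])/r[:,2])[:,None]
def cloud(d,stride=1):
    v,u=np.mgrid[0:480:stride,0:640:stride]
    uv=np.c_[u.ravel(),v.ravel()]
    z=d["range_z"][uv[:,1],uv[:,0]]
    c,r=ray(d,uv); P=c+r*z[:,None]
    P[z<=0]=np.nan
    return P.reshape(u.shape+(3,))
def proj(d,P):
    M=d["camera_from_world"];R=M[:3,:3]
    return cv2.projectPoints(np.array(P,float).reshape(-1,3),cv2.Rodrigues(R)[0],M[:3,3],d["camera_matrix"],d["D"])[0][:,0]
E
python3 - <<'E'
from h import *
np.set_printoptions(precision=1,suppress=True)
for n in("top","scene"):
    d=load(n+"0.npz");P=cloud(d)
    print(n,"table z",np.nanmedian(P[260:300,340:380,2]) if n=="top" else np.nanmedian(P[290:330,320:350,2]))
    px={"top":dict(filt=(278,248),wend=(449,360),wjaw=(428,275),tin=(452,185),mug=(321,140),jar=(175,162),blue=(264,235)),
        "scene":dict(filt=(275,220),wend=(351,441),tin=(472,270),mug=(378,205),jar=(259,168))}[n]
    for k,(u,v) in px.items(): print(k,P[v,u])
    img=d["pixels"]
    hsv=cv2.cvtColor(img,cv2.COLOR_RGB2HSV)
    # tube / nut clouds
    f=P[248,278] if n=="top" else P[220,275]
    near=np.linalg.norm(P[...,:2]-f[:2],axis=-1)<60
    for lo,hi in((75,93),(93,98),(100,121),(122,130),(4,9)):
        m=near&(P[...,2]>lo)&(P[...,2]<hi); 
        if m.any():print("band",lo,hi,m.sum(),P[m].mean(0),P[m].min(0),P[m].max(0))
    # wrench
    j=np.array([0,0]); 
    m=(P[...,2]>7)&(P[...,2]<18)&(P[...,0]>150)&(P[...,0]<520)
    lab,L,st,ce=cv2.connectedComponentsWithStats(m.astype(np.uint8))
    for i in range(1,lab):
        if st[i,4]>400: print("comp",i,st[i],P[L==i].mean(0))
    x0,y0=(278,248) if n=="top" else (275,245)
    cr=img[y0-37:y0+38,x0-50:x0+50]; cv2.imwrite(f"pics/{n}_nut.png",cv2.resize(cr,(800,600),interpolation=cv2.INTER_CUBIC)[...,::-1])
E
```

```text
top table z 1.6949200536632816
filt [588.9 -79.7 127.7]
wend [ 364.5 -382.2   12.6]
wjaw [ 532.1 -363.4    2.2]
tin [ 683.2 -406.2  108.5]
mug [ 825.2 -174.5   22.8]
jar [775.  107.6  99.6]
blue [631.9 -47.9  42. ]
band 75 93 36 [575.9 -79.4  85. ] [569.2 -94.7  76.3] [588.4 -55.2  92.7]
band 93 98 129 [587.  -76.5  96.2] [569.1 -95.8  93.2] [613.  -54.6  97.9]
band 100 121 43 [582.8 -79.5 108.1] [573.5 -91.8 100.2] [610.8 -62.4 120.3]
band 122 130 189 [590.9 -75.2 126.6] [577.5 -88.7 122.2] [604.  -61.9 129.9]
band 4 9 1178 [579.8 -84.4   7. ] [ 529.4 -139.3    4. ] [648.5 -20.9   9. ]
comp 73 [ 413  280   43   87 1074] [ 444.4 -370.8   13.5]
comp 143 [   0  305  147   60 1887] [448.1 358.4  11.4]
scene table z -1.1041106787907324
filt [586.8 -80.3 125.5]
wend [ 362.5 -381.7   10. ]
tin [ 675.3 -404.7  107.5]
mug [ 819.7 -154.2   67.9]
jar [761.9 105.3  96.7]
band 75 93 221 [578.2 -84.8  84.3] [566.6 -97.   75.1] [610.6 -51.5  93. ]
band 93 98 126 [583.  -80.1  94.9] [564.8 -95.7  93. ] [610.2 -55.   98. ]
band 100 121 159 [582.3 -81.6 110.6] [575.1 -90.1 100.4] [600.1 -66.  120.9]
band 122 130 112 [588.8 -76.  123.9] [576.4 -88.7 122.1] [602.6 -62.9 125.8]
band 4 9 680 [571.1 -92.3   5.3] [ 528.  -138.9    4. ] [646.7 -20.9   9. ]
comp 7 [   0  195  148   52 1146] [444.  393.9  10.7]
comp 21 [ 342  353   71   98 1681] [ 439.2 -371.9   10.9]
comp 24 [545 437  53  43 883] [ 490.5 -633.1   16.8]
```

View pics/top_nut.png

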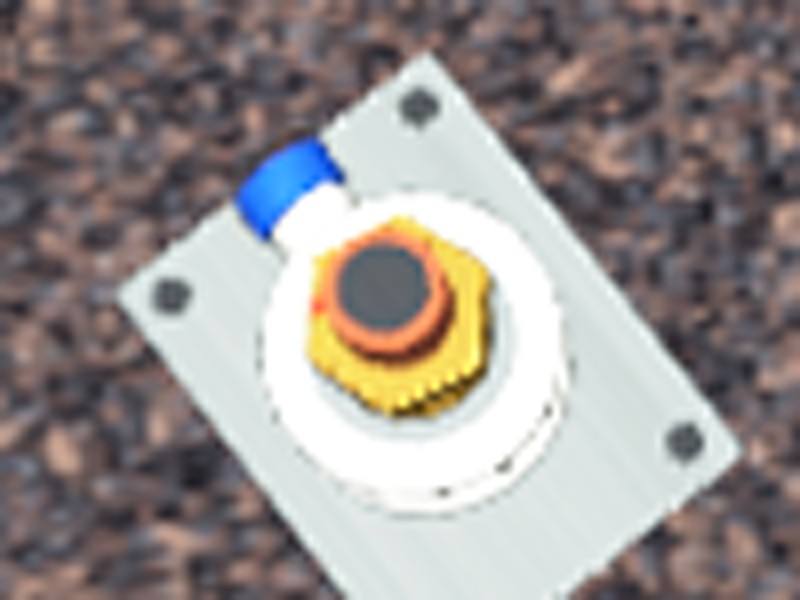

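View pics/scene_nut.png

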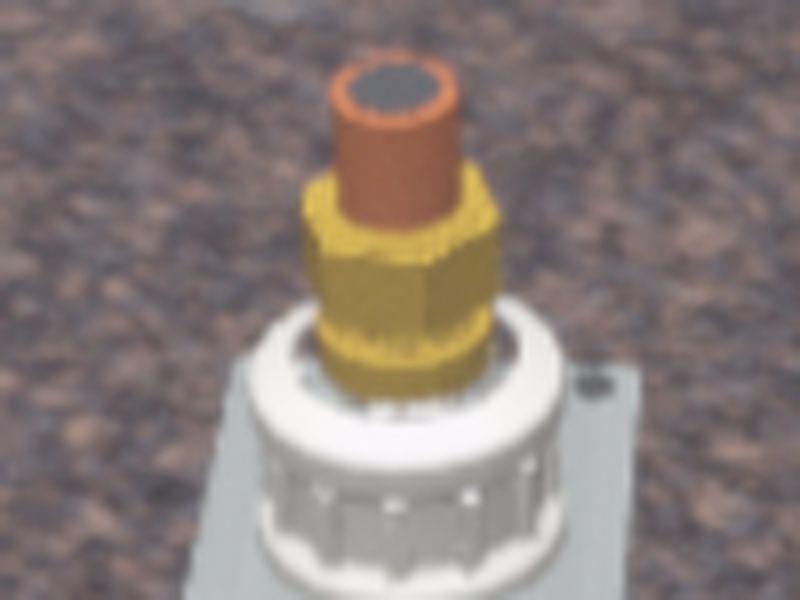

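Top crop: the nut hexagon is clear, with corners at roughly (400,215), (490,270), (490,345), (400,415), (310,355) and (315,260). The red mark is on the left flat, near (318,305). The scene crop shows the port, nut and tube. Next I'll fit the hexagon and the wrench.

```bash
cat >> h.py <<'E'
from scipy.optimize import minimize
def hexfit(d,c0,phi0,zt=95,zb=73,rz=125,plot=None):
    """IoU fit of brass mask (nut prism minus tube) -> x,y,phi(deg of a flat normal)"""
    hsv=cv2.cvtColor(d["pixels"],cv2.COLOR_RGB2HSV)
    S=8; u0,v0=proj(d,[[*c0,90]])[0].astype(int)-30
    hs=cv2.resize(d["pixels"][v0:v0+60,u0:u0+60],None,fx=S,fy=S,interpolation=cv2.INTER_CUBIC)
    hs=cv2.cvtColor(hs,cv2.COLOR_RGB2HSV)
    m=((hs[...,0]>16)&(hs[...,0]<33)&(hs[...,1]>110)&(hs[...,2]>60)).astype(np.uint8)
    def sil(p,keep=False):
        x,y,ph=p; a=np.radians(ph+30+60*np.arange(6)); im=np.zeros_like(m)
        def pts(r,z,a): 
            q=proj(d,np.c_[x+r*np.cos(a),y+r*np.sin(a),np.full(len(a),z)])
            return np.round(((q-[u0,v0]+.5)*S-.5)*16).astype(np.int32)
        cv2.fillConvexPoly(im,cv2.convexHull(np.r_[pts(23.09,zt,a),pts(23.09,zb,a)]),1,shift=4)
        b=np.linspace(0,2*np.pi,40)
        cv2.fillConvexPoly(im,cv2.convexHull(np.r_[pts(20,54,b),pts(20,66,b)]),1,shift=4)
        cv2.fillConvexPoly(im,cv2.convexHull(np.r_[pts(14,zt,b),pts(14,rz,b)]),0,shift=4)
        return im
    f=lambda p:1-(sil(p)&m).sum()/(sil(p)|m).sum()
    best=min((minimize(f,[*c0,p0],method="Nelder-Mead",options=dict(initial_simplex=[[*c0,p0],[c0[0]+3,c0[1],p0],[c0[0],c0[1]+3,p0],[*c0,p0+8]])) for p0 in phi0),key=lambda r:r.fun)
    return best.x,best.fun
E
python3 - <<'E'
from h import *
np.set_printoptions(precision=1,suppress=True)
for n in("top","scene"):
    d=load(n+"0.npz")
    print(n,hexfit(d,(588,-77),[20,30,40,50,60]))
    # tube: red-brown top plus dark disc -> use circle points
d=load("top0.npz")
print("mark",onz(d,[(228+318/8-.5,211+305/8-.5)],84))
print("corners",onz(d,np.array([(400,215),(490,270),(490,345),(310,355),(315,260)])/8+[227.5,210.5],95))
# wrench mask by colour/range: fit silhouette rectangle of handle
for n in("top","scene"):
    d=load(n+"0.npz");P=cloud(d)
    m=((P[...,2]>6)&(P[...,2]<18)&(P[...,0]>340)&(P[...,0]<620)&(P[...,1]>-430)&(P[...,1]<-310)).astype(np.uint8)
    L=cv2.connectedComponentsWithStats(m); i=1+np.argmax(L[2][1:,4]); v,u=np.where(L[1]==i)
    Q=onz(d,np.c_[u,v],12)[:,:2]
    o=np.array([363,-382.]);ax=np.array([.99,.11])
    for _ in range(4):
        t=(Q-o)@ax; h=(t>25)&(t<140)
        c=Q[h].mean(0); w=np.linalg.eigh(np.cov((Q[h]-c).T))[1][:,1]; ax=w*np.sign(w[0]); 
        t=(Q-c)@ax; o=c+ax*t.min()
    y=(Q-c)@np.array([-ax[1],ax[0]]);t=(Q-o)@ax
    print(n,"end",o,"yaw",np.degrees(np.arctan2(ax[1],ax[0])),"len",t.max(),"ywid",y.min(),y.max(),"grip",o+115*ax, "hw",np.ptp(y[(t>40)&(t<120)]))
E
```

```text
top (array([593.6, -74.4,  21.9]), np.float64(0.23913960354280894))
scene (array([593. , -72.2,  14.3]), np.float64(0.08948268742995336))
mark [[597.2 -56.6  84. ]]
corners [[614.5 -77.6  95. ]
 [600.1 -97.2  95. ]
 [582.9 -96.   95. ]
 [583.9 -55.1  95. ]
 [605.7 -57.6  95. ]]
top end [ 352.6 -383.2] yaw 7.227364606719555 len 225.96373947281631 ywid -35.483848804163415 32.875492732716225 grip [ 466.7 -368.8] hw 22.091885529543
scene end [ 346.6 -384.7] yaw 7.496580388012596 len 227.4308621121081 ywid -34.49329273922135 31.910760090842107 grip [ 460.6 -369.7] hw 21.752651649653043
```

Run:
```python
from h import *
np.set_printoptions(precision=1,suppress=True)
D=[load(n+"0.npz") for n in("top","scene")]
R=[];out=[]
for d,n in zip(D,("top","scene")):
    S=8;u0,v0=proj(d,[[590,-76,105]])[0].astype(int)-25
    im=cv2.resize(d["pixels"][v0:v0+50,u0:u0+50],None,fx=S,fy=S,interpolation=cv2.INTER_CUBIC)
    hs=cv2.cvtColor(im,cv2.COLOR_RGB2HSV)
    q=((proj(d,[[590,-76,125]])[0]-[u0,v0]+.5)*S-.5).astype(int)
    m=((hs[...,1]<70)&(hs[...,2]<130)).astype(np.uint8)
    L=cv2.connectedComponentsWithStats(m,connectivity=4)
    i=min((k for k in range(1,L[0]) if L[2][k,4]>500),key=lambda k:np.hypot(*(L[3][k]-q)))
    c=(L[3][i]+.5)/S-.5+[u0,v0]; print(n,"disc",c,L[2][i],onz(d,[c],125))
    R.append(ray(d,[c]))
    for (x,y,ph),col in (((591,-76,25.6),(255,0,0)),((591,-76,15),(0,0,255))):
        for z in (95,73):
            a=np.radians(ph+30+60*np.arange(6))
            p=proj(d,np.c_[x+23.09*np.cos(a),y+23.09*np.sin(a),np.full(6,z)])
            cv2.polylines(im,[np.round(((p-[u0,v0]+.5)*S-.5)).astype(np.int32)],True,col,1)
    out.append(im)
A=sum(np.eye(3)-np.outer(r[0],r[0])/(r@r.T) for c,r in R); b=sum((np.eye(3)-np.outer(r[0],r[0])/(r@r.T))@c for c,r in R)
print("tube top",np.linalg.solve(A,b))
cv2.imwrite("pics/ov.png",np.hstack(out)[...,::-1])
```

```text
top disc [275.4 246.5] [ 149  142   88   83 5481] [[592.5 -75.  125. ]]
scene disc [273.8 218.4] [ 161  106   83   43 2698] [[590.2 -75.  125. ]]
tube top [592.2 -74.4 123.8]
```

View pics/ov.png

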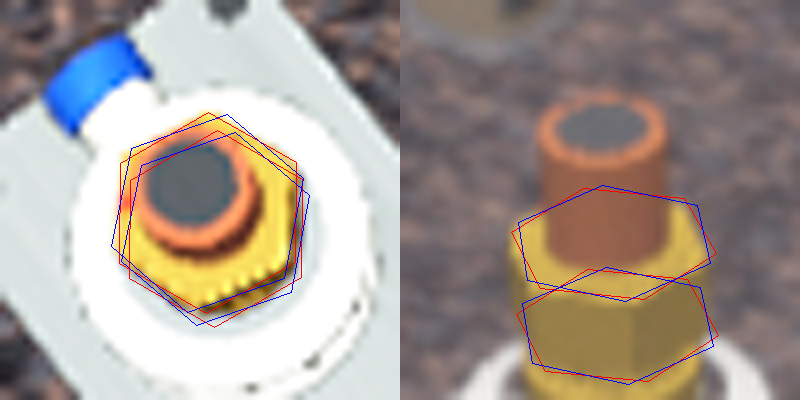

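The red overlay (flat at 25.6°) matches both views, and the axis is at about (591.3,-75.2). Moving above the nut now.

Call:
{"fn": "move_arm", "kwargs": {"translation": [[3.7, -4.9, 0], [3.7, -4.9, 0], [3.7, -4.9, 0], [3.7, -4.9, 0], [3.7, -4.9, 0], [3.7, -4.9, 0], [3.7, -4.9, 0], [3.7, -4.9, 0], [3.7, -4.9, 0], [3.7, -4.9, 0], [3.7, -4.9, 0], [3.7, -4.9, 0]], "twist": [[0, 0, -4.1], [0, 0, -4.1], [0, 0, -4.1], [0, 0, -4.1], [0, 0, -4.1], [0, 0, -4.1], [0, 0, -4.1], [0, 0, -4.1], [0, 0, -4.1], [0, 0, -4.1], [0, 0, -4.1], [0, 0, -4.1]], "grip": 7.0}}

```text
clock: 1.6
tool_pos: [584.5, -57.9, 231.0]
tool_rot: [-0.0, 0.53, 0.848, -0.0]
contact_force: [0.8, 1.4, 0.2]
grip_width: 0.814
finger_force: 0.0
```

Call:
{"fn": "move_arm", "kwargs": {"translation": [[0.76, -1.92, -3], [0, 0, -4], [0, 0, -4], [0, 0, -3], [0, 0, -1.6], [0, 0, -0.8], [0, 0, 0]], "twist": [[0, 0, -0.4], [0, 0, 0], [0, 0, 0], [0, 0, 0], [0, 0, 0], [0, 0, 0], [0, 0, 0]]}}

```text
clock: 2.48
tool_pos: [591.5, -75.3, 67.6]
tool_rot: [0.0, 0.532, 0.847, 0.0]
contact_force: [0.1, -0.3, -0.4]
grip_width: 0.82
finger_force: 0.0
```

```bash
cat > s.py <<'E'
from rig import robot
import numpy as np
np.set_printoptions(precision=3,suppress=True)
o=robot.get_obs(); w,a,b,c=o["tool_rot"]
from scipy.spatial.transform import Rotation as Ro
R=Ro.from_quat([a,b,c,w]).as_matrix()
print(o["clock"],o["tool_pos"],"yaw",np.degrees(np.arctan2(R[1,1],R[0,1])),"tilt",R[:2,2],"F",o["contact_force"],"T",o["torque"],o["grip_width"]*85.4,o["finger_force"],o["joint_positions"])
E
python3 s.py
```

```text
2.475 [591.48  -75.271  67.586] yaw 25.68765764108054 tilt [ 0. -0.] F [ 0.059 -0.259 -0.358] T [ 0.02  -0.028  0.076] 69.98663476397479 0.0 [-0.205  0.638  1.647 -0.     0.856 -0.653]
```

Call:
{"fn": "move_arm", "kwargs": {"translation": [[0, 0, 0], [0, 0, 0], [0, 0, 0], [0, 0, 0], [0, 0, 0], [0, 0, 0]], "twist": [[0, 0, 0], [0, 0, 0], [0, 0, 0], [0, 0, 0], [0, 0, 0], [0, 0, 0]], "grip": 3.5, "grip_force": 20}}

```text
clock: 3.22
tool_pos: [591.3, -75.6, 68.3]
tool_rot: [0.0, 0.532, 0.847, -0.0]
contact_force: [-3.7, -1.6, 6.0]
grip_width: 0.474
finger_force: 22.3
```

```bash
python3 s.py
```

```text
3.225 [591.337 -75.634  68.31 ] yaw 25.68676117921246 tilt [ 0.    -0.001] F [-3.683 -1.609  6.005] T [-0.383  0.58   0.032] 40.44657204888107 22.265542012173682 [-0.205  0.637  1.647 -0.001  0.857 -0.653]
```

Call:
{"fn": "move_arm", "kwargs": {"translation": [[-0.04, -0.02, 0], [0, 0, 0], [0, 0, 0], [0, 0, 0], [0, 0, 0], [0, 0, 0]], "twist": [[0, 0, -4], [0, 0, -4], [0, 0, -4], [0, 0, -4], [0, 0, -4], [0, 0, -2]]}}

```text
clock: 3.98
tool_pos: [590.6, -75.8, 68.2]
tool_rot: [0.0, 0.685, 0.729, -0.0]
contact_force: [-5.1, -2.0, 7.0]
grip_width: 0.47
finger_force: 21.8
```

```bash
python3 s.py
```

```text
3.975 [590.634 -75.788  68.245] yaw 3.605841336106617 tilt [-0.    -0.001] F [-5.138 -2.014  7.016] T [-0.289  0.861  0.067] 40.11219558247089 21.81037935311906 [-0.206  0.636  1.649 -0.001  0.857 -0.268]
```

Call:
{"fn": "move_arm", "kwargs": {"translation": [[-0.05, -0.02, 0], [0, 0, 0], [0, 0, 0]], "twist": [[0, 0, -2], [0, 0, -2], [0, 0, 0]]}}

```text
clock: 4.35
tool_pos: [590.5, -75.8, 68.3]
tool_rot: [0.0, 0.709, 0.705, 0.0]
contact_force: [-3.4, -0.0, 6.8]
grip_width: 0.469
finger_force: 21.9
```

```bash
python3 s.py
```

```text
4.35 [590.516 -75.82   68.275] yaw -0.34431483981901956 tilt [ 0.001 -0.   ] F [-3.442 -0.008  6.838] T [-0.093  0.588  0.058] 40.05303121361267 21.90317521803081 [-0.206  0.636  1.65  -0.     0.856 -0.2  ]
```

Call:
{"fn": "move_arm", "kwargs": {"translation": [[-0.03, 0, 0], [0, 0, 0], [0, 0, 0]], "twist": [[0, 0, -2], [0, 0, -2], [0, 0, 0]]}}

```text
clock: 4.72
tool_pos: [590.4, -75.8, 68.3]
tool_rot: [0.0, 0.733, 0.68, 0.0]
contact_force: [-2.4, -0.2, 5.8]
grip_width: 0.47
finger_force: 21.8
```

```bash
python3 s.py
```

```text
4.725 [590.352 -75.81   68.266] yaw -4.344630174094506 tilt [ 0.001 -0.   ] F [-2.437 -0.229  5.754] T [-0.135  0.491  0.023] 40.097253199989005 21.84792255051434 [-0.206  0.635  1.65  -0.     0.855 -0.13 ]
```

Call:
{"fn": "move_arm", "kwargs": {"translation": [[-0.02, 0, 0], [0, 0, 0], [0, 0, 0]], "twist": [[0, 0, -2], [0, 0, -2], [0, 0, 0]]}}

```text
clock: 5.1
tool_pos: [590.2, -75.8, 68.3]
tool_rot: [0.001, 0.757, 0.654, 0.0]
contact_force: [-2.8, -0.4, 7.1]
grip_width: 0.473
finger_force: 21.8
```

```bash
python3 s.py
```

```text
5.1 [590.211 -75.805  68.304] yaw -8.347284105450157 tilt [ 0.001 -0.   ] F [-2.804 -0.381  7.135] T [-0.088  0.406  0.074] 40.419455145227516 21.824604944558814 [-0.206  0.635  1.651 -0.     0.855 -0.06 ]
```

Call:
{"fn": "move_arm", "kwargs": {"translation": [[0, 0, 0], [0, 0, 0]], "twist": [[0, 0, -2], [0, 0, 0]]}}

```text
clock: 5.35
tool_pos: [590.2, -75.8, 68.3]
tool_rot: [0.0, 0.768, 0.64, 0.0]
contact_force: [-2.0, 0.4, 6.2]
grip_width: 0.472
finger_force: 21.8
```

```bash
python3 s.py
```

```text
5.35 [590.153 -75.776  68.275] yaw -10.345299011770608 tilt [ 0.001 -0.   ] F [-2.048  0.437  6.178] T [-0.093  0.459  0.026] 40.33579396818277 21.839190144091845 [-0.206  0.635  1.651 -0.     0.855 -0.025]
```

Call:
{"fn": "move_arm", "kwargs": {"translation": [[0, 0, 0], [0, 0, 0], [0, 0, 0]], "twist": [[0, 0, -2], [0, 0, -2], [0, 0, 0]]}}

```text
clock: 5.72
tool_pos: [590.0, -75.9, 68.3]
tool_rot: [0.0, 0.79, 0.613, 0.0]
contact_force: [-2.3, -1.6, 7.0]
grip_width: 0.467
finger_force: 19.4
```

```bash
python3 s.py
```

```text
5.725 [590.015 -75.95   68.251] yaw -14.319347647377636 tilt [ 0.001 -0.001] F [-2.259 -1.597  7.045] T [-0.261  0.527  0.216] 39.85264308219605 19.42792064510286 [-0.206  0.635  1.651 -0.001  0.855  0.044]
```

Call:
{"fn": "move_arm", "kwargs": {"translation": [[0, 0, 0], [0, 0, 0]], "twist": [[0, 0, -1.0], [0, 0, 0]]}}

```text
clock: 5.98
tool_pos: [590.0, -76.0, 68.2]
tool_rot: [0.0, 0.795, 0.607, -0.0]
contact_force: [-3.0, -2.4, 7.1]
grip_width: 0.466
finger_force: 19.5
```

```bash
python3 s.py
```

```text
5.975 [589.971 -75.968  68.233] yaw -15.304444491881457 tilt [ 0.    -0.001] F [-2.988 -2.39   7.1  ] T [-0.269  0.588  0.208] 39.76129913683773 19.51636327430606 [-0.206  0.635  1.651 -0.001  0.855  0.062]
```

Call:
{"fn": "move_arm", "kwargs": {"translation": [[0, 0, 0], [0, 0, 0]], "twist": [[0, 0, -1.0], [0, 0, 0]]}}

```text
clock: 6.22
tool_pos: [589.9, -76.0, 68.2]
tool_rot: [0.0, 0.8, 0.6, -0.0]
contact_force: [-3.4, -2.3, 7.3]
grip_width: 0.466
finger_force: 19.4
```

```bash
python3 s.py
```

```text
6.225 [589.928 -76.027  68.236] yaw -16.298699350557364 tilt [ 0.    -0.001] F [-3.371 -2.312  7.313] T [-0.365  0.677  0.328] 39.76676844514761 19.38549079466611 [-0.206  0.635  1.651 -0.001  0.855  0.079]
```

Call:
{"fn": "move_arm", "kwargs": {"translation": [[0, 0, 0], [0, 0, 0], [0, 0, 0], [0, 0.05, 0], [0, 0, 0], [0, 0, 0], [0, 0, 0], [0, 0, 0], [0, 0, 0], [0, 0, 0]], "twist": [[0, 0, 0], [0, 0, 0], [0, 0, 0], [0, 0, -10], [0, 0, -10], [0, 0, -10], [0, 0, -10], [0, 0, -10], [0, 0, -6.8], [0, 0, 0]], "grip": 7.0}}

```text
clock: 7.48
tool_pos: [589.9, -75.1, 67.2]
tool_rot: [-0.0, 0.989, 0.147, -0.0]
contact_force: [-0.9, 0.4, -0.2]
grip_width: 0.826
finger_force: 0.0
```

```bash
python3 s.py
```

```text
7.475 [589.854 -75.097  67.235] yaw -73.06156774361868 tilt [-0.  0.] F [-0.857  0.375 -0.233] T [-0.014  0.007 -0.029] 70.49847587864376 0.0 [-0.205  0.636  1.652  0.     0.854  1.07 ]
```

Call:
{"fn": "move_arm", "kwargs": {"translation": [[0, 0, 0], [0, 0, 0], [0, 0, 0], [0, 0, 0], [0, 0, 0], [0, 0, 0]], "twist": [[0, 0, 0], [0, 0, 0], [0, 0, 0], [0, 0, 0], [0, 0, 0], [0, 0, 0]], "grip": 3.5}}

```text
clock: 8.22
tool_pos: [589.5, -74.4, 67.5]
tool_rot: [-0.001, 0.989, 0.147, -0.0]
contact_force: [-3.0, 5.4, 4.6]
grip_width: 0.464
finger_force: 23.9
```

```bash
python3 s.py
```

```text
8.225 [589.478 -74.384  67.462] yaw -73.04283539427874 tilt [-0.001  0.001] F [-2.959  5.381  4.583] T [ 0.882  0.493 -0.047] 39.65302299789566 23.946309280581772 [-0.204  0.636  1.652  0.001  0.855  1.07 ]
```

Call:
{"fn": "move_arm", "kwargs": {"translation": [[-0.03, 0.1, 0], [0, 0, 0], [0, 0, 0]], "twist": [[0, 0, 0], [0, 0, 0], [0, 0, 0]]}}

```text
clock: 8.6
tool_pos: [589.5, -74.2, 67.4]
tool_rot: [-0.0, 0.989, 0.147, -0.0]
contact_force: [-2.7, -0.6, 6.3]
grip_width: 0.465
finger_force: 24.1
```

```bash
python3 s.py
```

```text
8.6 [589.469 -74.242  67.431] yaw -73.10312439049449 tilt [-0. -0.] F [-2.724 -0.618  6.308] T [-0.002  0.545 -0.007] 39.68600214256418 24.11198222078383 [-0.204  0.636  1.653 -0.     0.853  1.072]
```

Call:
{"fn": "move_arm", "kwargs": {"translation": [[0, 0, 0], [0, 0, 0], [0, 0, 0], [0, 0, 3], [0, 0, 5], [-2.08, -4.91, 0], [-2.08, -4.91, 0], [-2.08, -4.91, 0], [-2.08, -4.91, 0], [-2.08, -4.91, 0], [-2.08, -4.91, 0], [0, 0, 0]], "twist": [[0, 0, 0], [0, 0, 0], [0, 0, 0], [0, 0, 0], [0, 0, 0], [0, 0, -1.6], [0, 0, -1.6], [0, 0, -1.6], [0, 0, -1.6], [0, 0, -1.6], [0, 0, -1.6], [0, 0, 0]], "grip": 7.0}}

```text
clock: 10.1
tool_pos: [463.4, -371.6, 147.2]
tool_rot: [0.0, 0.998, 0.061, 0.0]
contact_force: [0.2, 0.8, -1.0]
grip_width: 0.819
finger_force: 0.0
```

```bash
python3 s.py
```

```text
10.1 [ 463.352 -371.586  147.205] yaw -82.95137730041519 tilt [ 0.    -0.001] F [ 0.203  0.824 -0.972] T [0.045 0.029 0.017] 69.95546295937811 0.0 [-0.754  0.524  1.611 -0.     1.006  0.694]
```

Call:
{"fn": "move_arm", "kwargs": {"translation": [[0.1, 0.2, -3], [0, 0, -4], [0, 0, -3.5], [0, 0, -2.4], [0, 0, -1.0], [0, 0, -0.5], [0, 0, 0]], "twist": [[0, 0, 0.3], [0, 0, 0], [0, 0, 0], [0, 0, 0], [0, 0, 0], [0, 0, 0], [0, 0, 0]], "grip": 4.5}}

```text
clock: 10.98
tool_pos: [466.1, -366.8, 3.8]
tool_rot: [0.0, 0.998, 0.066, 0.0]
contact_force: [-0.1, -0.2, -0.4]
grip_width: 0.528
finger_force: 0.0
```

```bash
python3 s.py
```

```text
10.975 [ 466.113 -366.817    3.827] yaw -82.40163079715212 tilt [ 0.001 -0.   ] F [-0.145 -0.172 -0.427] T [-0.018 -0.024 -0.018] 45.04968148624892 0.0 [-0.745  0.735  1.669  0.     0.737  0.693]
```

Call:
{"fn": "move_arm", "kwargs": {"translation": [[0, 0, 0], [0, 0, 0], [0, 0, 0], [0, 0, 0], [0, 0, 0], [0, 0, 0]], "twist": [[0, 0, 0], [0, 0, 0], [0, 0, 0], [0, 0, 0], [0, 0, 0], [0, 0, 0]], "grip": 1.0, "grip_force": 80}}

```text
clock: 11.72
tool_pos: [466.1, -367.0, 4.4]
tool_rot: [0.0, 0.998, 0.066, 0.0]
contact_force: [-1.3, 1.9, 7.5]
grip_width: 0.203
finger_force: 78.7
```

```bash
python3 s.py
```

```text
11.725 [ 466.133 -367.038    4.417] yaw -82.42452808247307 tilt [ 0.001 -0.001] F [-1.325  1.91   7.451] T [ 0.285  0.211 -0.074] 17.315162310705958 78.72063517570496 [-0.746  0.734  1.669  0.     0.737  0.693]
```

Call:
{"fn": "move_arm", "kwargs": {"translation": [[0, 0, 1], [0, 0, 2], [0, 0, 2.5], [0, 0, 2], [0, 0, 0.4], [0, 0, 0]], "twist": [[0, 0, 0], [0, 0, 0], [0, 0, 0], [0, 0, 0], [0, 0, 0], [0, 0, 0]], "grip_force": 100}}

```text
clock: 12.48
tool_pos: [465.6, -366.6, 82.3]
tool_rot: [-0.0, 0.998, 0.066, -0.0]
contact_force: [-0.6, 0.6, -2.0]
grip_width: 0.194
finger_force: 98.1
```

```bash
python3 s.py
python3 - <<'E'
from rig import optics
from h import *
np.set_printoptions(precision=1,suppress=True)
out=[]
for n in("top","scene"):
    d=optics.get_image(n); np.savez(n+"1.npz",**d); P=cloud(d)
    m=((P[...,2]>60)&(P[...,2]<110)&(P[...,0]>340)&(P[...,0]<620)&(P[...,1]>-430)&(P[...,1]<-310))
    Q=P[m]
    ax=np.array([np.cos(np.radians(7.6)),np.sin(np.radians(7.6))]);t=(Q[:,:2]-[466.1,-367])@ax
    for a,b in((-118,-80),(-80,-40),(40,60),(60,90),(90,112)):
        k=(t>a)&(t<b)&(Q[:,2]<100)
        s=(Q[k][:,:2]-[466.1,-367])@[-ax[1],ax[0]]
        if k.any():print(n,a,b,k.sum(),"z med/90",np.median(Q[k,2]),np.percentile(Q[k,2],90),"y",np.median(s),s.min(),s.max())
    k=Q[:,2]<100
    print("t range",np.percentile(t[k],[0,1,99,100]))
    u,v=proj(d,[[480,-367,85]])[0].astype(int)
    out.append(cv2.resize(d["pixels"][max(0,v-80):max(0,v-80)+160,u-100:u+100],(400,320)))
cv2.imwrite("pics/lift.png",np.hstack(out)[...,::-1])
E
```

```text
12.475 [ 465.636 -366.632   82.253] yaw -82.4152260690646 tilt [-0.  0.] F [-0.583  0.563 -1.962] T [ 0.009  0.069 -0.033] 16.609933353981106 98.09520363807678 [-0.746  0.611  1.651  0.     0.879  0.693]
top 40 60 155 z med/90 91.20474094035649 93.07422582423439 y 15.463107120490847 -5.352151055516702 30.999696416384314
top 60 90 177 z med/90 91.11687104123155 92.99143445771415 y 22.796666951867987 -34.24921296448604 31.00574283756282
top 90 112 144 z med/90 90.65387621309458 92.62132080248033 y -21.701040747245315 -34.296555164749684 30.744835743080873
t range [ 35.3  38.2 109.1 110.9]
scene -118 -80 506 z med/90 87.8080154761771 89.38323844313658 y -0.7105706286591109 -12.39499468247665 13.311396815514366
scene -80 -40 389 z med/90 88.24975734377858 89.68079224279651 y -1.3259897829431957 -9.52571620505604 10.348120712284521
scene 40 60 75 z med/90 88.05684086473616 89.44716360280484 y 16.59412668089295 -33.54317304662411 24.033199437526044
scene 60 90 3 z med/90 84.42054868132391 86.22049672632265 y 20.04695995471767 19.98824698232586 20.707734593870526
t range [-117.8 -116.7   55.3   69.3]
```

View pics/lift.png

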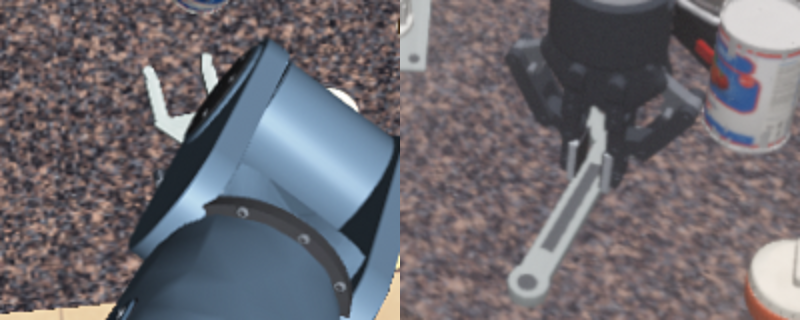

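The wrench sits level in the fingers: right crop shows the handle clamped, left crop shows the jaw ahead at about (150,70)-(205,60). Moving to the pre-approach pose.

Call:
{"fn": "move_arm", "kwargs": {"translation": [[-0.6, 3, 0], [-0.6, 5, 0], [-0.3, 5, 0], [-0.3, 5, 0], [-0.2, 4, 0], [0.1, 2.86, 0], [0, 0, 0], [0, 0, 0]], "twist": [[0, 0, 1], [0, 0, 2], [0, 0, 2], [0, 0, 2], [0, 0, 1.4], [0, 0, 1], [0, 0, 0], [0, 0, 0]]}}

```text
clock: 13.58
tool_pos: [446.8, -118.6, 82.0]
tool_rot: [-0.0, 0.989, 0.148, -0.0]
contact_force: [0.1, -0.4, -2.5]
grip_width: 0.196
finger_force: 98.3
```

```bash
python3 s.py
python3 - <<'E'
from rig import optics
from h import *
np.set_printoptions(precision=1,suppress=True)
out=[]
for n in("top","scene"):
    d=optics.get_image(n); np.savez(n+"2.npz",**d)
    u,v=proj(d,[[550,-80,90]])[0].astype(int)
    im=cv2.resize(d["pixels"][v-60:v+60,u-80:u+80],(640,480),interpolation=cv2.INTER_CUBIC)
    out.append(cv2.resize(im,(400,300)))
cv2.imwrite("pics/pre.png",np.hstack(out)[...,::-1])
E
```

```text
13.575 [ 446.796 -118.582   82.023] yaw -73.01968449492914 tilt [-0. -0.] F [ 0.128 -0.353 -2.507] T [-0.038  0.018  0.004] 16.76672885903822 98.30241680145264 [-0.36   0.426  1.994 -0.     0.722  0.914]
```

View pics/pre.png

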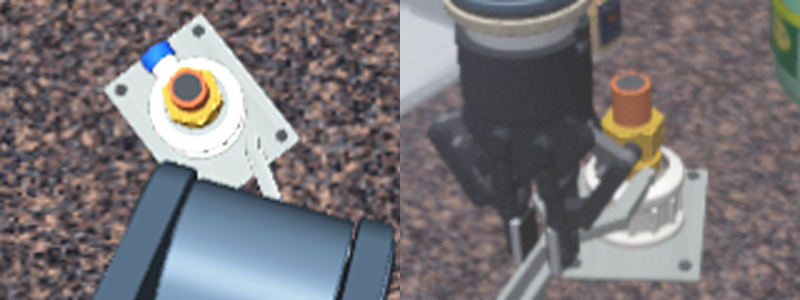

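Top crop: the arm hides most of the jaw; the right-hand tip is near (255,145). Scene crop: jaw at nut height. I'll advance in stages, watching the force.

Call:
{"fn": "move_arm", "kwargs": {"translation": [[0.96, 0.36, 0], [0.96, 0.29, 0], [0.76, 0.23, 0], [0.48, 0.15, 0], [0, 0, 0]], "twist": [[0, 0, 0], [0, 0, 0], [0, 0, 0], [0, 0, 0], [0, 0, 0]]}}

```text
clock: 14.3
tool_pos: [478.6, -107.7, 82.2]
tool_rot: [-0.0, 0.989, 0.148, -0.0]
contact_force: [-0.3, 0.1, -1.8]
grip_width: 0.193
finger_force: 98.3
```

```bash
python3 s.py
```

```text
14.3 [ 478.578 -107.687   82.207] yaw -72.9919324914658 tilt [-0.  0.] F [-0.305  0.134 -1.813] T [-0.005  0.033 -0.03 ] 16.446688842975995 98.30196261405945 [-0.316  0.465  1.923 -0.     0.753  0.958]
```

Call:
{"fn": "move_arm", "kwargs": {"translation": [[0.48, 0.147, 0], [0.48, 0.147, 0], [0.48, 0.147, 0], [0, 0, 0]], "twist": [[0, 0, 0], [0, 0, 0], [0, 0, 0], [0, 0, 0]]}}

```text
clock: 14.8
tool_pos: [493.1, -103.3, 82.3]
tool_rot: [0.0, 0.989, 0.148, 0.0]
contact_force: [-0.3, -0.4, -1.4]
grip_width: 0.197
finger_force: 98.3
```

```bash
python3 s.py
```

```text
14.8 [ 493.097 -103.333   82.289] yaw -72.99670567375153 tilt [ 0. -0.] F [-0.34  -0.352 -1.383] T [0.02  0.001 0.036] 16.835883271224247 98.3212959766388 [-0.299  0.483  1.889 -0.     0.769  0.975]
```

Call:
{"fn": "move_arm", "kwargs": {"translation": [[0.48, 0.147, 0], [0.48, 0.147, 0], [0.38, 0.117, 0], [0.19, 0.059, 0], [0, 0, 0]], "twist": [[0, 0, 0], [0, 0, 0], [0, 0, 0], [0, 0, 0], [0, 0, 0]]}}

```text
clock: 15.42
tool_pos: [508.1, -98.7, 82.2]
tool_rot: [-0.0, 0.989, 0.148, -0.0]
contact_force: [-0.8, -0.1, -1.6]
grip_width: 0.192
finger_force: 98.3
```

```bash
python3 s.py
```

```text
15.425 [508.122 -98.683  82.238] yaw -73.00703202623527 tilt [-0.  0.] F [-0.84  -0.114 -1.551] T [0.001 0.035 0.059] 16.358757749975705 98.32069158554077 [-0.282  0.503  1.854  0.     0.785  0.992]
```

Run:
```python
import numpy as np
N=np.array([589.9,-74.3]);r=85.4
a=np.radians([17,13,9,5,0,-5,-10,-15,-20,-25,-30,-35,-40,-45,-48,-51,-53,-55])
p=N-r*np.c_[np.cos(a),np.sin(a)]
for i in range(1,len(a)): print(round(np.degrees(a[i])),np.round((p[i]-p[i-1])/10,3),np.round(p[i],1))
```

```text
13 [-0.154  0.576] [506.7 -93.5]
9 [-0.114  0.585] [505.6 -87.7]
5 [-0.073  0.592] [504.8 -81.7]
0 [-0.032  0.744] [504.5 -74.3]
-5 [0.032 0.744] [504.8 -66.9]
-10 [0.097 0.739] [505.8 -59.5]
-15 [0.161 0.727] [507.4 -52.2]
-20 [0.224 0.711] [509.7 -45.1]
-25 [0.285 0.688] [512.5 -38.2]
-30 [0.344 0.661] [515.9 -31.6]
-35 [0.4   0.628] [519.9 -25.3]
-40 [0.454 0.591] [524.5 -19.4]
-45 [0.503 0.549] [529.5 -13.9]
-48 [0.324 0.308] [532.8 -10.8]
-51 [0.34 0.29] [536.2  -7.9]
-53 [0.235 0.184] [538.5  -6.1]
-55 [0.241 0.175] [540.9  -4.3]
```

Call:
{"fn": "move_arm", "kwargs": {"translation": [[-0.154, 0.576, 0], [-0.114, 0.585, 0], [0, 0, 0]], "twist": [[0, 0, -4], [0, 0, -4], [0, 0, 0]]}}

```text
clock: 15.8
tool_pos: [505.3, -87.1, 82.3]
tool_rot: [0.0, 0.997, 0.079, 0.0]
contact_force: [-0.0, -0.8, -1.5]
grip_width: 0.19
finger_force: 98.3
```

```bash
python3 s.py
```

```text
15.8 [505.325 -87.135  82.347] yaw -80.95814145641994 tilt [ 0. -0.] F [-0.022 -0.798 -1.51 ] T [-0.361  0.022  0.047] 16.24508610379855 98.3079993724823 [-0.261  0.496  1.866 -0.     0.779  1.152]
```

Call:
{"fn": "move_arm", "kwargs": {"translation": [[-0.073, 0.592, 0], [-0.032, 0.744, 0], [0, 0, 0]], "twist": [[0, 0, -4], [0, 0, -5], [0, 0, 0]]}}

```text
clock: 16.18
tool_pos: [504.6, -74.1, 82.4]
tool_rot: [0.0, 1.0, 0.001, 0.0]
contact_force: [0.9, -3.4, -2.1]
grip_width: 0.189
finger_force: 98.3
```

```bash
python3 s.py
```

```text
16.175 [504.627 -74.093  82.425] yaw -89.86369775175224 tilt [ 0.001 -0.001] F [ 0.901 -3.387 -2.121] T [-0.721 -0.22   0.188] 16.172695652074726 98.32814812660217 [-0.237  0.492  1.874 -0.001  0.775  1.332]
```

Call:
{"fn": "move_arm", "kwargs": {"translation": [[0.032, 0.744, 0], [0.097, 0.739, 0], [0, 0, 0]], "twist": [[0, 0, -5], [0, 0, -5], [0, 0, 0]]}}

```text
clock: 16.55
tool_pos: [505.9, -59.3, 82.4]
tool_rot: [0.0, 0.996, -0.086, 0.0]
contact_force: [1.7, -4.7, -1.2]
grip_width: 0.193
finger_force: 98.3
```

```bash
python3 s.py
```

```text
16.55 [505.887 -59.278  82.385] yaw -99.81277939394172 tilt [ 0.001 -0.   ] F [ 1.713 -4.695 -1.214] T [-0.728 -0.228  0.212] 16.462943852130834 98.33358764648438 [-0.208  0.491  1.875 -0.001  0.775  1.535]
```

Call:
{"fn": "move_arm", "kwargs": {"translation": [[0.161, 0.727, 0], [0.224, 0.711, 0], [0, 0, 0]], "twist": [[0, 0, -5], [0, 0, -5], [0, 0, 0]]}}

```text
clock: 16.92
tool_pos: [509.6, -44.9, 82.3]
tool_rot: [0.0, 0.985, -0.172, 0.0]
contact_force: [0.6, -4.3, -2.6]
grip_width: 0.19
finger_force: 98.3
```

```bash
python3 s.py
```

```text
16.925 [509.64  -44.926  82.344] yaw -109.7830190691511 tilt [ 0. -0.] F [ 0.561 -4.251 -2.568] T [-0.713 -0.223  0.284] 16.252372160927838 98.34773898124695 [-0.179  0.494  1.869 -0.     0.778  1.738]
```

Call:
{"fn": "move_arm", "kwargs": {"translation": [[0.285, 0.688, 0], [0.344, 0.661, 0], [0.4, 0.628, 0], [0.454, 0.591, 0], [0.503, 0.549, 0], [0, 0, 0]], "twist": [[0, 0, -5], [0, 0, -5], [0, 0, -5], [0, 0, -5], [0, 0, -5], [0, 0, 0]]}}

```text
clock: 17.68
tool_pos: [529.2, -13.7, 82.2]
tool_rot: [0.0, 0.925, -0.381, -0.0]
contact_force: [0.7, -5.2, -2.3]
grip_width: 0.193
finger_force: 98.4
```

```bash
python3 s.py
python3 - <<'E'
from rig import optics
from h import *
out=[]
for n in("top","scene"):
    d=optics.get_image(n); np.savez(n+"3.npz",**d)
    u,v=proj(d,[[580,-65,90]])[0].astype(int)
    out.append(cv2.resize(d["pixels"][v-30:v+30,u-40:u+40],(400,300),interpolation=cv2.INTER_CUBIC))
cv2.imwrite("pics/turn.png",np.hstack(out)[...,::-1])
E
```

```text
17.675 [529.222 -13.699  82.171] yaw -134.76597986853065 tilt [-0. -0.] F [ 0.71 -5.16 -2.3 ] T [-0.683 -0.115  0.306] 16.45473330551922 98.42913150787354 [-0.114  0.52   1.823 -0.     0.799  2.239]
```

View pics/turn.png

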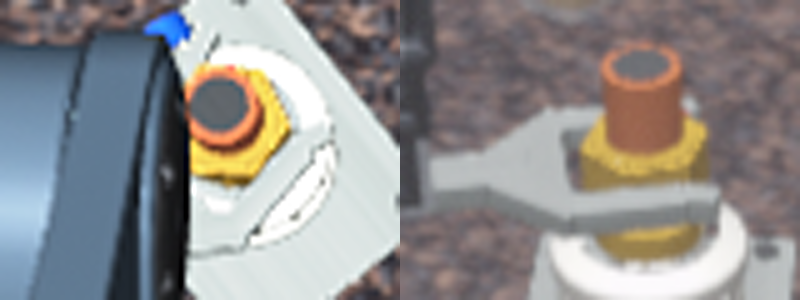

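Wrench is fully on the nut (scene crop around (640,190)). In the top crop the visible nut corners are about (290,125), (238,183) and (270,80).

Run:
```python
from h import *
np.set_printoptions(precision=1,suppress=True)
d=load("top3.npz"); u,v=proj(d,[[580,-65,90]])[0].astype(int)
a=onz(d,np.array([(290,125),(238,183),(270,80)])/5+[u-40-.4,v-30-.4],95)[:,:2]; print(a)
for c in((591.8,-75.3),(591.3,-76.3)):
  r=a-np.array(c); print(np.degrees(np.arctan2(r[:,1],r[:,0])),np.hypot(*r.T))
d=load("scene3.npz"); u,v=proj(d,[[580,-65,90]])[0].astype(int)
a=onz(d,np.array([(307,120),(305-121,150)])/5+[u-40-.4,v-30-.4],95)[:,:2]
r=a-np.array((589,-75)); print("scene",np.degrees(np.arctan2(r[:,1],r[:,0])),np.hypot(*r.T))
```

```text
[[588.3 -97.9]
 [568.7 -77.7]
 [605.4 -91.8]]
[ -98.9 -174.2  -50.4] [22.9 23.3 21.4]
[ -98.  -176.6  -47.6] [21.8 22.7 21. ]
scene [-27.4 146.5] [25.  21.3]
```

Call:
{"fn": "move_arm", "kwargs": {"translation": [[0.549, 0.503, 0], [0.591, 0.454, 0], [0.5, 0.325, 0], [0, 0, 0]], "twist": [[0, 0, -5], [0, 0, -5], [0, 0, -4], [0, 0, 0]]}}

```text
clock: 18.27
tool_pos: [545.5, -0.7, 82.2]
tool_rot: [0.0, 0.871, -0.491, -0.0]
contact_force: [-0.1, -3.1, -1.9]
grip_width: 0.192
finger_force: 98.5
```

```bash
python3 s.py
```

```text
18.275 [545.498  -0.747  82.171] yaw -148.84520022054272 tilt [-0. -0.] F [-0.086 -3.08  -1.854] T [-0.539 -0.044  0.383] 16.395724389711518 98.4725546836853 [-0.087  0.543  1.78  -0.     0.819  2.511]
```

Call:
{"fn": "move_arm", "kwargs": {"translation": [[-0.31, -0.205, 0], [-0.31, -0.205, 0], [-0.29, -0.232, 0], [-0.29, -0.232, 0], [-0.27, -0.256, 0], [0, 0, 0]], "twist": [[0, 0, 2.5], [0, 0, 2.5], [0, 0, 2.5], [0, 0, 2.5], [0, 0, 2.5], [0, 0, 0]]}}

```text
clock: 19.02
tool_pos: [530.8, -11.9, 82.4]
tool_rot: [-0.0, 0.919, -0.394, -0.0]
contact_force: [0.1, 1.6, -1.6]
grip_width: 0.189
finger_force: 98.4
```

```bash
python3 s.py
```

```text
19.025 [530.799 -11.867  82.372] yaw -136.42868946395615 tilt [0.    0.001] F [ 0.149  1.567 -1.634] T [ 0.209 -0.139  0.107] 16.113664793850898 98.44053268432617 [-0.11   0.522  1.819  0.001  0.801  2.27 ]
```

Call:
{"fn": "move_arm", "kwargs": {"translation": [[-0.12, 0.16, 0], [-0.35, 0.36, 0], [-0.35, 0.36, 0], [0, 0, 0]], "twist": [[0, 0, 0.4], [0, 0, 0], [0, 0, 0], [0, 0, 0]]}}

```text
clock: 19.52
tool_pos: [522.5, -2.7, 82.3]
tool_rot: [0.0, 0.92, -0.391, -0.0]
contact_force: [-0.2, 0.5, -2.4]
grip_width: 0.194
finger_force: 98.4
```

```bash
python3 s.py
```

```text
19.525 [522.473  -2.669  82.25 ] yaw -136.08649377589967 tilt [-0.  0.] F [-0.219  0.49  -2.393] T [-0.002  0.026  0.029] 16.57200937329877 98.41867446899414 [-0.094  0.51   1.841  0.     0.791  2.281]
```

Free. Withdrawing fully.

Call:
{"fn": "move_arm", "kwargs": {"translation": [[-0.7, 0.72, 0], [-1.05, 1.08, 0], [-1.4, 1.45, 0], [-1.8, 1.86, 0], [-1.8, 1.86, 0], [-2.0, 2.0, 0], [-2.0, 2.0, 0], [0, 0, 0]], "twist": [[0, 0, 0], [0, 0, 0], [0, 0, 0], [0, 0, 0], [0, 0, 0], [0, 0, 0], [0, 0, 0], [0, 0, 0]]}}

```text
clock: 20.52
tool_pos: [413.4, 107.9, 82.3]
tool_rot: [0.0, 0.921, -0.391, -0.0]
contact_force: [0.8, -0.1, -1.6]
grip_width: 0.192
finger_force: 98.4
```

```bash
python3 s.py
python3 - <<'E'
from rig import optics
from h import *
out=[]
for n in("top","scene"):
    d=optics.get_image(n); np.savez(n+"4.npz",**d)
    S=8;u0,v0=proj(d,[[590,-76,105]])[0].astype(int)-25
    im=cv2.resize(d["pixels"][v0:v0+50,u0:u0+50],None,fx=S,fy=S,interpolation=cv2.INTER_CUBIC)
    for (x,y,ph),col in (((591,-75.5,-13),(255,0,0)),((591,-75.5,2),(0,0,255))):
            a=np.radians(ph+30+60*np.arange(6))
            p=proj(d,np.c_[x+23.09*np.cos(a),y+23.09*np.sin(a),np.full(6,95)])
            cv2.polylines(im,[np.round(((p-[u0,v0]+.5)*S-.5)).astype(np.int32)],True,col,1)
    out.append(im)
cv2.imwrite("pics/done.png",np.hstack(out)[...,::-1])
E
```

```text
20.525 [413.357 107.947  82.323] yaw -135.9837039264872 tilt [-0.001 -0.   ] F [ 0.828 -0.058 -1.639] T [-0.025  0.006 -0.03 ] 16.391217281467995 98.41323852539062 [0.146 0.377 2.079 0.    0.687 2.52 ]
```

View pics/done.png

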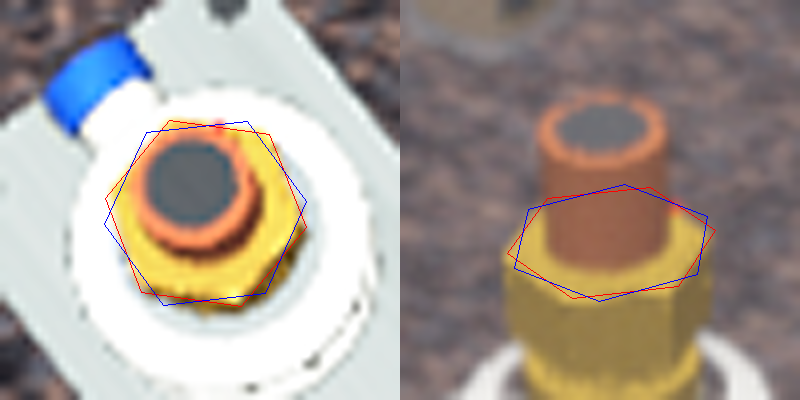

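Nut matches the red hexagon in both views: exactly one flat past snug, red mark near (220,127). Laying the wrench down on open worktop.

Call:
{"fn": "move_arm", "kwargs": {"translation": [[1.3, -0.8, 0], [1.3, -0.8, 0], [1.3, -0.8, -1], [1.3, -0.7, -1.5], [1.4, -0.7, -1.5], [0, 0, 0]], "twist": [[0, 0, 9.2], [0, 0, 9.2], [0, 0, 9.2], [0, 0, 9.2], [0, 0, 9.2], [0, 0, 0]]}}

```text
clock: 21.38
tool_pos: [481.6, 67.9, 41.5]
tool_rot: [0.0, 1.0, -0.002, -0.001]
contact_force: [-0.3, -0.2, -1.4]
grip_width: 0.196
finger_force: 98.4
```

Call:
{"fn": "move_arm", "kwargs": {"translation": [[0, 0, -1.2], [0, 0, -1.2], [0, 0, -0.6], [0, 0, -0.3], [0, 0, 0]], "twist": [[0, 0, 0], [0, 0, 0], [0, 0, 0], [0, 0, 0], [0, 0, 0]]}}

```text
clock: 22.0
tool_pos: [481.3, 68.7, 9.2]
tool_rot: [-0.0, 1.0, -0.001, -0.0]
contact_force: [-0.1, -0.0, -2.0]
grip_width: 0.194
finger_force: 98.5
```

```bash
python3 s.py
```

```text
22.0 [481.306  68.689   9.239] yaw -90.12282580898186 tilt [-0.  0.] F [-0.07  -0.019 -2.006] T [ 0.019 -0.035 -0.013] 16.548005445861826 98.45289587974548 [0.046 0.6   1.954 0.    0.588 1.619]
```

Call:
{"fn": "move_arm", "kwargs": {"translation": [[0, 0, -0.2], [0, 0, -0.15], [0, 0, -0.1], [0, 0, 0]], "twist": [[0, 0, 0], [0, 0, 0], [0, 0, 0], [0, 0, 0]]}}

```text
clock: 22.5
tool_pos: [481.3, 68.6, 4.8]
tool_rot: [0.0, 1.0, -0.001, -0.0]
contact_force: [-0.9, 0.7, -1.0]
grip_width: 0.193
finger_force: 98.5
```

```bash
python3 s.py
```

```text
22.5 [481.344  68.625   4.763] yaw -90.11433500015882 tilt [-0. -0.] F [-0.939  0.665 -0.961] T [0.033 0.062 0.035] 16.484060735181366 98.45695495605469 [ 0.046  0.609  1.954 -0.     0.579  1.619]
```

Close to touching (force starting to rise). Lower 0.6 mm more, open and rise.

Call:
{"fn": "move_arm", "kwargs": {"translation": [[0, 0, -0.06], [0, 0, 0]], "twist": [[0, 0, 0], [0, 0, 0]]}}

```text
clock: 22.75
tool_pos: [481.4, 68.7, 4.5]
tool_rot: [0.0, 1.0, -0.001, 0.0]
contact_force: [-2.1, -0.1, 4.2]
grip_width: 0.195
finger_force: 99.3
```

Call:
{"fn": "move_arm", "kwargs": {"translation": [[0, 0, 0], [0, 0, 0], [0, 0, 0], [0, 0, 1], [0, 0, 3], [0, 0, 5], [0, 0, 5], [-1, 4, 2], [-1, 5, 0], [-1, 5, 0], [0, 0, 0], [0, 0, 0]], "twist": [[0, 0, 0], [0, 0, 0], [0, 0, 0], [0, 0, 0], [0, 0, 0], [0, 0, 0], [0, 0, 0], [0, 0, 0], [0, 0, 0], [0, 0, 0], [0, 0, 0], [0, 0, 0]], "grip": 5.5}}

```text
clock: 24.25
tool_pos: [451.3, 208.3, 164.5]
tool_rot: [0.0, 1.0, -0.001, 0.0]
contact_force: [-0.7, -0.4, -0.4]
grip_width: 0.644
finger_force: 0.0
```

```bash
python3 s.py
python3 - <<'E'
from rig import optics
from h import *
np.set_printoptions(precision=1,suppress=True)
out=[]
for n in("top","scene"):
    d=optics.get_image(n);P=cloud(d)
    m=(P[...,2]>6)&(P[...,2]<20)&(P[...,0]>350)&(P[...,0]<600)&(P[...,1]>30)&(P[...,1]<110)
    for a,b in((360,420),(420,480),(480,530),(530,595)):
        k=m&(P[...,0]>a)&(P[...,0]<b); print(n,a,k.sum(),np.median(P[k],0))
    out.append(cv2.resize(d["pixels"],(400,300)))
cv2.imwrite("pics/end.png",np.hstack(out)[...,::-1])
E
```

```text
24.25 [451.312 208.3   164.519] yaw -90.08542853564312 tilt [ 0. -0.] F [-0.683 -0.382 -0.443] T [-0.028  0.022 -0.034] 55.00224957523897 0.0 [ 0.339  0.341  1.853 -0.     0.948  1.911]
top 360 319 [392.5  66.5  13. ]
top 420 336 [450.5  66.8  13. ]
top 480 370 [511.8  66.2  13.1]
top 530 521 [551.7  65.8  13.2]
scene 360 306 [391.8  65.4  10.6]
scene 420 281 [450.6  64.7  11.4]
scene 480 273 [513.4  63.3  10.7]
scene 530 328 [552.6  61.1  10.1]
```

View pics/end.png

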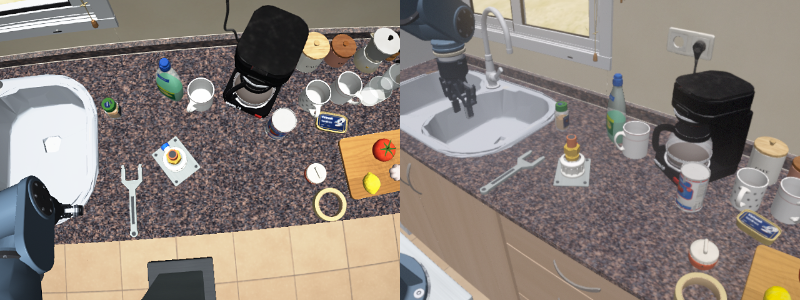

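The wrench lies flat at top crop (132,200), clear of the filter at (173,155). Jar, mug and tin haven't moved, and the arm is free of everything.

```bash
python3 -c "
from rig import ticket
print(ticket.hand_in())"
```

```text
the job is handed in; nothing more can be done
None
```

I handed the job in at 24 s: the nut went finger-snug, then by camera about one flat (60°) further with the wrench, which now lies flat on the worktop about 150 mm from the filter axis; the jar, mug and tin were left alone, and no verdict was returned.

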